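# Slide the price tag round the corner of the tag rail

### The job

The pretzel basket at the short end of the bent tag rail has no price tag. Take the round slate tag, the one hanging next to the bend, slide it along the steel rail round the bend and on until its wooden runner is up against the stop collar at the other end, then let go and leave it hanging there. Leave the square tag where it hangs.

Things in the scene. Friction and masses are not known exactly. Their poses are not given: they have to be found in the camera images.
- rail: Fixed level steel rod, 8 mm thick, axis 150 mm up, a post on a 60 mm foot at each end. Origin: on the counter under the corner where the axes of its two straight legs would meet. Long leg: along own +y, post at 290 mm. Short leg: along own (-0.866, -0.5), post at 210. The 60 deg corner is rounded at 60 mm radius about own x, y (-60, 34.6) mm; the arc starts and ends 34.6 mm from the corner.
- round_tag: Tag to move. Beech block 24 mm along the rod, 30 across, 34 high, with a 16 mm hole threaded on the rod; under it a round slate, 60 across, 5 thick. Origin: middle of hole and block; x along the hole, y across, z up. At rest hangs 4 mm below the rod axis; lifted 4 mm it has 4 mm play all round. Binds if over 15 deg out of line. About 80 g. Starts on the long leg, 75 to 125 mm from the corner.
- square_tag: Tag to leave alone: the same block, with a 60 mm square slate under it. Origin and axes as for the round tag. Hangs on the long leg between the round tag and the post, 205 to 235 mm from the corner; a stop collar behind it.
- stop_place (a point): Point on the rod's axis on the short leg, 153 mm from the corner, 150 mm above the counter: the middle of the runner block is here (hanging 4 mm lower) when the block touches the stop collar, a fixed dark steel ring on the rod, 26 mm across and 10 mm long, its face 165 mm from the corner.

How it is judged:
By the outcome, as a careful person would: the job done as asked, in the order asked, and still so for the second after the job is handed in, with the robot touching nothing.
It also fails if it takes over 38 s, if anything falls off the work surface, if the arm or the gripper's body presses on something with over 40 N, if the wrist force passes 120 N, or if a joint passes its speed limit or range.

### The arm

A 7-joint arm with a two-finger parallel gripper is mounted at the origin on the work surface. World frame = base frame: x ahead of the robot, y to its left, z up, the work surface at z = 0. Lengths are in m, angles in rad, forces in N, time in s.
With the tool pointing down it reaches from about 0.425 to 0.875 m from the base axis. Payload 4.7 kg.
Tool frame: the origin (TCP) lies on the front face of the gripper's body, between the roots of the fingers; the fingertips stand 73 mm ahead of it and the grasp point (between the pads) lies 54 mm ahead of it; z points along the fingers, y is the line along which they close (so a half turn about z gives the same grasp; the last joint's range is limited). The gripper opens to 85 mm and grips with 20 to 120 N. Pads are 22 mm wide; open, the fingers measure 114 mm over their backs; the gripper's body (76 mm by 85 mm) begins 54 mm behind the grasp point. The pads swing forward as they close: fully open they stand 13 mm farther back than shut.
Start: joints at [-1.148, 0.321, -0.07, 1.45, 0.023, 1.371, -0.057], TCP at [0.258, 0.596, 0.304] pointing down, gripper open.
Joint ranges: [-2.86, 2.86], [-0.3, 2.09], [-1.38, 1.24], [0.06, 2.45], [-1.56, 4.7], [0.09, 2.05], [-2.69, 2.69]. Speed limits (rad/s): [2.57, 2.57, 3.14, 3.14, 3.14, 3.14, 3.14].

### API

Orientations are given as a rotation vector (axis times angle).
In Python, from plant import env gives the robot as it stands.
- The arm moves only by the shell command python3 inch.py 'ROWS' [FORCE]. ROWS is a JSON object whose key "motion" holds a list of rows, 1 to 8 of them, each of 7 numbers: a rotation vector rx, ry, rz in units of 0.2 rad, then dx, dy, dz in units of 100 mm, then the finger opening in m; each row is the pose to reach, as a shift and turn from the pose commanded when the command began, along the tool's axes at that moment; what a row does not reach only later rows make up. A row lasts 1/12 s, in which the tool goes at most 0.0417 m and 0.125 rad, less where a joint would pass 70% of its speed; a pose out of reach is approached as far as the arm can. The fingers move at their own pace and stop on an object; FORCE is the grip in N (left out, the last holds). Time passes only in rows, so rows that do not move let the fingers close. It prints the time, the measured TCP pose, the force, the opening and the grip force at its end. Input that does not fit is refused with a message, and nothing moves.
- env.state(): the state, without advancing time (a new reading comes with each control period).
- env.read_camera(name): name is "scene" or "side" or "wrist"; returns (picture, depth): 480x640x3 uint8, blue, green, red; 480x640 float32, m along the optical axis (not along the pixel's ray), 0 where there is no reading.
- env.camera_model(name): a dict with "fx", "fy", "cx", "cy" (pixels), "pose" (4x4, takes a point from camera to world coordinates); the wrist camera has in their place "hand_eye" (4x4, takes a point from camera to tool coordinates, whose origin is the TCP and whose axes are the flange's). Camera axes: x right, y up, looking along -z (the intrinsics and any distortion apply to the point x, -y, -z); pixel columns grow to the right and rows downward; lengths in m; the calibration is good to about 2 mm. The wrist camera is an equidistant fisheye: a pixel r from the principal point sees the ray r / f radians off the axis. A picture is of the moment at which its call begins: read the wrist's pose just before it. camera_model takes no time and is no camera call.
- env.close_job(): hands the job in; it is judged then, once.
The state is a dict: "time_s": time; "joint_pos": joint angles; "joint_vel": joint speeds; "joint_torque": joint torques, N m; "position": TCP position; "ee_rot": TCP orientation; "contact_force": force on the tool from outside, world axes, zero at the start; "torque": the same for the moment, N m; "gripper_width": finger opening in m; "finger_force": force on a finger pad.
Only numpy, scipy, OpenCV 4.12 (cv2) and the standard library are available. Lean on these libraries where they do the work, as an engineer would, in place of code of your own. Each camera call takes 0.05 s, during which the arm holds its last target. There are 200 camera calls.

## Working session

There is one attempt and no reset: what is moved stays moved. The work goes in short steps, Python scripts to look and compute and a shell command to move; the robot and the scene stay as the last step left them, time stands still between calls to the robot, and variables do not carry over. Pictures are saved under pics/ and viewed, at most 10 in all, crops included, and the job is handed in when it is done.

```bash
ls; mkdir -p pics; python3 - <<'E'
from plant import env
import cv2,numpy as np
s=env.state();print(s)
for n in("scene","side"):
    p,d=env.read_camera(n);cv2.imwrite(f"pics/{n}0.png",p);np.save(f"pics/{n}0.npy",d)
    m=env.camera_model(n);print(m)
print(env.camera_model("wrist"))
E
```

```text
inch.py
pics
plant.py
{'time_s': 0.0, 'joint_pos': array([-1.14786831,  0.32183231, -0.07007479,  1.4516725 ,  0.02261595,
        1.3707988 , -0.05689846]), 'joint_vel': array([ 0.00073202,  0.00049661,  0.00220675, -0.00144825, -0.00053717,
       -0.00143653, -0.00041391]), 'joint_torque': array([-1.69448893e-03, -4.93586183e+01, -3.82893216e-01, -3.14337373e+01,
        1.30121529e-02,  1.10165161e-02, -3.04500293e-05]), 'position': array([0.25828732, 0.59604579, 0.30281851]), 'ee_rot': array([-6.37626753e-01, -3.07592240e+00,  2.99109460e-03]), 'contact_force': array([ 0.69703495,  0.34152257, -0.14297425]), 'torque': array([ 0.02831009,  0.00565921, -0.01905067]), 'finger_force': 0.0, 'gripper_width': 0.0858220763756605}
{'fx': 476.4194336712836, 'fy': 476.4194336712836, 'cx': 325.2831541007851, 'cy': 237.21682849466927, 'pose': array([[ 0.21020596, -0.71230432,  0.66965365,  1.01236372],
       [ 0.97747665,  0.13996349, -0.15795452, -0.05158618],
       [ 0.01878463,  0.68777379,  0.72568199,  0.61493204],
       [ 
[... 171 characters left out ...]
y([[ 0.80614473,  0.37118378, -0.46081805,  0.23568593],
       [-0.59135269,  0.47800416, -0.64947211, -0.44568846],
       [-0.02080057,  0.79607451,  0.60484106,  0.58154372],
       [ 0.        ,  0.        ,  0.        ,  1.        ]])}
{'fx': 371.64829954431775, 'fy': 371.64829954431775, 'cx': 321.10632857327255, 'cy': 237.37306241668261, 'hand_eye': array([[-7.54997945e-04,  9.49324121e-01,  3.14297858e-01,
         8.00774030e-02],
       [ 9.99999543e-01,  5.32577146e-04,  7.93544285e-04,
        -6.50507428e-04],
       [ 5.85942874e-04,  3.14298314e-01, -9.49324089e-01,
        -6.98181341e-02],
       [ 0.00000000e+00,  0.00000000e+00,  0.00000000e+00,
         1.00000000e+00]])}
```
View pics/scene0.png

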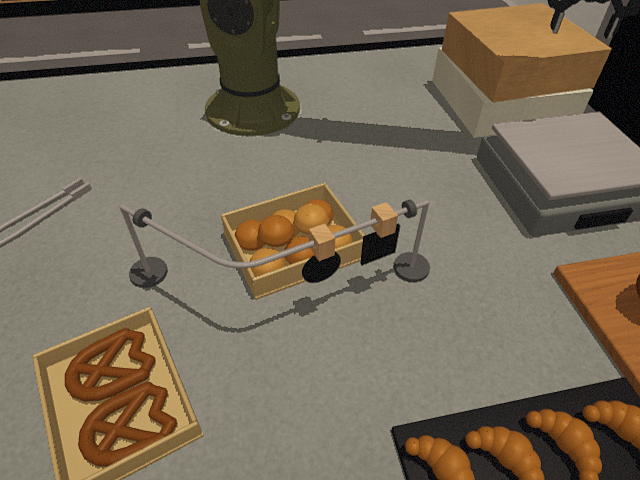

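View pics/side0.png

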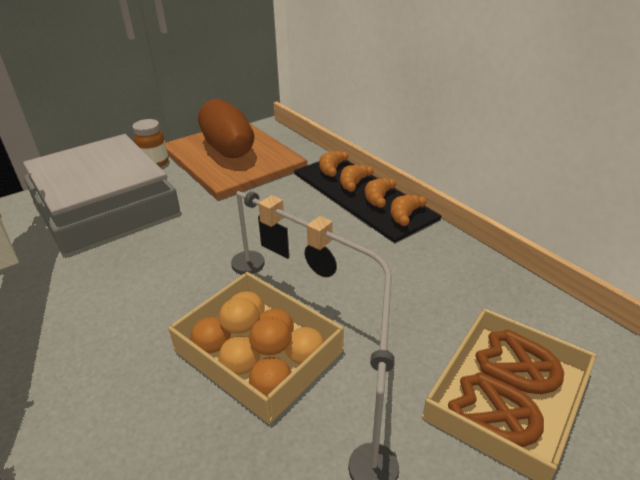

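Scene view: round block at (322,242), square block at (384,218), short-end collar at (142,216), post tops at (124,208) and (427,204). Side view: round block at (319,232), square at (271,211), short collar at (382,359), long post top at (241,194).

```bash
cat > h.py <<'E'
import numpy as np,cv2
from plant import env
from scipy.optimize import least_squares
def proj(n,P):
    m=env.camera_model(n);T=np.linalg.inv(m['pose']);c=np.atleast_2d(P)@T[:3,:3].T+T[:3,3]
    return np.c_[m['cx']+m['fx']*c[:,0]/-c[:,2],m['cy']-m['fy']*c[:,1]/-c[:,2]]
def cloud(n,d):
    m=env.camera_model(n);v,u=np.indices(d.shape)
    c=np.stack([(u-m['cx'])/m['fx']*d,-(v-m['cy'])/m['fy']*d,-d],-1)
    return c@m['pose'][:3,:3].T+m['pose'][:3,3]
# arc length param: s<0 long leg, s = distance from the corner along legs by 'leg'
U=np.array([-.866025,-.5])
def centre(N=400):
    a=np.linspace(.290,.0346,N)[:,None]*[0,1]
    th=np.linspace(0,-np.pi/3,60)[:,None]
    arc=np.array([-.06,.0346])+.06*np.c_[np.cos(th),np.sin(th)]
    b=np.linspace(.0346,.21,N)[:,None]*U
    return np.r_[a,arc,b]
def w(p,xy,z=.15):
    c,s=np.cos(p[2]),np.sin(p[2]);xy=np.atleast_2d(xy)
    return np.c_[xy@np.array([[c,-s],[s,c]]).T+p[:2],np.full(len(xy),z)]
E
python3 - <<'E'
from h import *
obs=[('scene',[0,.29],.15,(427,204)),('scene',U*.21,.15,(124,208)),('scene',[0,.29],.004,(412,267)),('scene',U*.21,.004,(148,272)),
('side',[0,.29],.15,(241,194)),('side',[0,.29],.004,(248,263)),('side',U*.21,.004,(374,466)),('scene',U*.17,.15,(142,216)),('side',U*.17,.15,(382,359))]
f=lambda p:np.concatenate([(proj(n,w(p,xy,z))[0]-uv) for n,xy,z,uv in obs])
best=min((least_squares(f,[.6,0,a]) for a in np.arange(0,6.3,.7)),key=lambda r:r.cost)
p=best.x;print(p,np.round(best.fun.reshape(-1,2),1))
# refine: cloud points near rod
ds={n:np.load(f'pics/{n}0.npy') for n in('scene','side')};C=centre();
pts=[];img={}
for n in ds:
    X=cloud(n,ds[n]);img[n]=(X,cv2.imread(f'pics/{n}0.png'))
    q=X[(X[...,2]>.147)&(X[...,2]<.159)];W=w(p,C)
    D=np.linalg.norm(q[:,None,:2]-W[None,:,:2],axis=2).min(1);q=q[D<.012]
    print(n,len(q),np.median(q[:,2]));pts.append(q)
from scipy.spatial import cKDTree
for k,q in enumerate(pts):
    r=least_squares(lambda p:cKDTree(w(p,C)[:,:2]).query(q[:,:2])[0],p,loss='soft_l1',f_scale=.003,diff_step=1e-4);print('cloud',k,r.x,np.abs(r.fun).mean())
def blk(n):
    X,I=img[n];hsv=cv2.cvtColor(I,cv2.COLOR_BGR2HSV)
    c,s=np.cos(p[2]),np.sin(p[2]);L=(X[...,:2]-p[:2])@np.array([[c,-s],[s,c]])
    m=(np.abs(L[...,0])<.03)&(L[...,1]>.05)&(L[...,1]<.26)&(X[...,2]>.12)&(X[...,2]<.18)&(hsv[...,1]>60)
    for a,b in((.05,.16),(.17,.26)):
        k=m&(L[...,1]>a)&(L[...,1]<b);print(n,k.sum(),'long 2/98%',np.percentile(L[k][:,1],[2,50,98]),'across',np.percentile(L[k][:,0],[2,98]),'z',np.percentile(X[k][:,2],[2,98]))
blk('scene');blk('side')
for n in ds:
    I=img[n][1].copy()
    for u in proj(n,w(p,C)):cv2.circle(I,tuple(int(x) for x in u),0,(0,0,255),-1)
    cv2.imwrite(f'pics/{n}_ov.png',cv2.resize(I[180:400,100:450],None,fx=2,fy=2))
np.save('p.npy',p)
E
```

```text
[ 0.61886999 -0.07224497  6.53826757] [[-0.2 -0.6]
 [-1.6 -1.5]
 [-0.3  0.9]
 [ 0.3 -0. ]
 [-1.7 -1.6]
 [ 0.5 -1.5]
 [-0.6 -0.2]
 [ 0.   1.6]
 [ 0.2  0.2]]
scene 1913 0.15248320071693916
side 1799 0.152725728491245
cloud 0 [ 0.61999459 -0.0728862   6.53910851] 0.0025118073581035794
cloud 1 [ 0.61577578 -0.0745139   6.54026013] 0.002833371110142155
scene 782 long 2/98% [0.07109749 0.11642403 0.14049667] across [-0.01571363  0.01466911] z [0.12802028 0.16377011]
scene 746 long 2/98% [0.19123612 0.21202956 0.22994764] across [-0.01522149  0.01407779] z [0.12238259 0.16395674]
side 650 long 2/98% [0.10705785 0.11430297 0.1316199 ] across [-0.01800576  0.01272185] z [0.12908928 0.16360278]
side 582 long 2/98% [0.20416658 0.21056197 0.22966051] across [-0.01794213  0.01200437] z [0.12790496 0.16376198]
```

View pics/scene_ov.png

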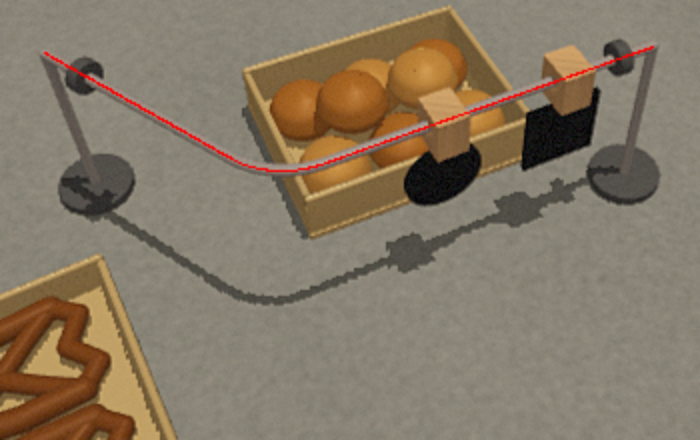

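The rail overlay follows the rod within 1–2 px, with the round tag about 119 mm from the corner and the square about 217 mm; both are inside the given ranges. Next I check obstacles along the transit and work out the move.

```bash
cat >> h.py <<'E'
from scipy.spatial.transform import Rotation as R
p0=np.array([.6182,-.0733,.256])
def pose(leg,s):  # s distance from corner along a leg ; leg 'L','S', or 'A' with s=angle 0..pi/3
    if leg=='L':xy,t=np.array([0,s]),0
    elif leg=='S':xy,t=U*s,-np.pi/3
    else:xy,t=np.array([-.06,.0346])+.06*np.array([np.cos(s),-np.sin(s)]),-s
    return w(p0,xy)[0,:2],p0[2]+t     # world xy, angle of across axis
def plan(xyz,yaw,base=None):  # yaw = world angle of tool y
    s=env.state();R0=R.from_rotvec(s['ee_rot']);t0=s['position']
    if base is not None:t0,R0=base
    Rt=R.from_matrix(np.c_[[np.cos(yaw+np.pi/2),np.sin(yaw+np.pi/2),0],[np.cos(yaw),np.sin(yaw),0],[0,0,-1]])
    return np.round(np.r_[(R0.inv()*Rt).as_rotvec(),R0.inv().apply(np.asarray(xyz)-t0)],4)
E
python3 - <<'E'
from h import *
xy,y=pose('L',.119);print(xy,y,pose('S',.153))
print(plan([*xy,.30],y))
for n in('scene','side'):
    X=cloud(n,np.load(f'pics/{n}0.npy')).reshape(-1,3);a=np.array([.258,.596]);b=xy
    d=(b-a)/np.linalg.norm(b-a);t=(X[:,:2]-a)@d;e=(X[:,:2]-a)@[-d[1],d[0]]
    k=(np.abs(e)<.1)&(X[:,2]<.22)
    for i in np.arange(-.05,.75,.1):
        q=k&(t>i)&(t<i+.1);print(n,round(i,2),X[q,2].max().round(3) if q.any() else None)
E
```

```text
[0.58806766 0.04182186] 0.256 (array([ 0.50938712, -0.18085809]), np.float64(-0.7911975511965976))
[-1.600e-03  9.000e-04  9.061e-01 -5.229e-01 -3.775e-01  3.600e-03]
scene -0.05 0.183
scene 0.05 0.182
scene 0.15 0.096
scene 0.25 0.005
scene 0.35 0.009
scene 0.45 0.164
scene 0.55 0.165
scene 0.65 0.164
side -0.05 0.095
side 0.05 0.098
side 0.15 0.095
side 0.25 0.004
side 0.35 0.008
side 0.45 0.165
side 0.55 0.165
side 0.65 0.164
```

The rows are not in the units I measure in: shifts go in units of 100 mm and turns go in units of 0.2 rad. I convert before sending: -0.26 m is -2.6, -0.228 m is -2.28, 0.75 rad is 3.75.

```bash
python3 inch.py '{"motion":[[0, 0, 0.5, -0.33, -0.24, 0, 0.085], [0, 0, 1, -0.65, -0.47, 0, 0.085], [0, 0, 1.5, -0.98, -0.71, 0, 0.085], [0, 0, 2, -1.3, -0.94, 0, 0.085], [0, 0, 2.5, -1.63, -1.18, 0, 0.085], [0, 0, 3, -1.95, -1.41, 0, 0.085], [0, 0, 3.5, -2.28, -1.65, 0, 0.085], [0, 0, 3.75, -2.6, -1.88, 0, 0.085]]}' 30; python3 inch.py '{"motion":[[0, 0, 0, -0.4, 0.04, 0, 0.085]]}' >/dev/null; python3 -c "
from h import *
xy,y=pose('L',.119);print(env.state()['position'],plan([*xy,.30],y))"
```

```text
time_s: 0.77
position: [0.4228, 0.3184, 0.3037]
ee_rot: [-1.726, -2.625, 0.0]
contact_force: [0.6, 0.6, -0.1]
gripper_width: 0.0853
finger_force: 0.0
[0.44242611 0.28365413 0.30368907] [-2.000e-04 -1.000e-04  1.539e-01 -2.798e-01  3.720e-02  3.600e-03]
```

Converted, -0.28 m is -2.8, -0.24 m is -2.4, 0.154 rad is 0.77.

```bash
python3 inch.py '{"motion":[[0, 0, 0.4, -0.4, 0.05, 0, 0.085], [0, 0, 0.77, -0.8, 0.11, 0, 0.085], [0, 0, 0.77, -1.2, 0.16, 0, 0.085], [0, 0, 0.77, -1.6, 0.21, 0, 0.085], [0, 0, 0.77, -2, 0.27, 0, 0.085], [0, 0, 0.77, -2.4, 0.32, 0.02, 0.085], [0, 0, 0.77, -2.8, 0.37, 0.036, 0.085], [0, 0, 0.77, -2.8, 0.37, 0.036, 0.085]]}'; python3 inch.py '{"motion":[[0, 0, 0, 0, 0, 0, 0.085], [0, 0, 0, 0, 0, 0, 0.085]]}'; python3 - <<'E'
from h import *
s=env.state();xy,y=pose('L',.119);print(plan([*xy,.30],y))
I,d=env.read_camera('wrist');m=env.camera_model('wrist')
v,u=np.indices(d.shape);x,yy=(u-m['cx']),(v-m['cy']);r=np.hypot(x,yy)+1e-9;th=r/m['fx']
k=np.tan(th)/r*d;c=np.stack([x*k,-yy*k,-d],-1)
T=np.eye(4);T[:3,:3]=R.from_rotvec(s['ee_rot']).as_matrix();T[:3,3]=s['position'];T=T@m['hand_eye']
X=c@T[:3,:3].T+T[:3,3]
cv2.imwrite('pics/w1.png',I);np.save('pics/w1X.npy',X)
cc,ss=np.cos(p0[2]),np.sin(p0[2]);L=(X[...,:2]-p0[:2])@np.array([[cc,-ss],[ss,cc]])
for a,b in((.04,.07),(.075,.1),(.145,.17),(.17,.2)):
    q=(np.abs(L[...,0])<.02)&(L[...,1]>a)&(L[...,1]<b)&(X[...,2]>.14)&(X[...,2]<.165);print('rod',a,q.sum(),L[q].mean(0) if q.any() else 0)
q=(np.abs(L[...,0])<.04)&(L[...,1]>.09)&(L[...,1]<.15)&(X[...,2]>.158)&(X[...,2]<.17);print('top',q.sum(),np.percentile(L[q],[2,98],axis=0),np.median(X[q],axis=0))
E
```

```text
time_s: 1.52
position: [0.5901, 0.0336, 0.2998]
ee_rot: [1.93, 2.473, -0.007]
contact_force: [-1.2, -2.3, 0.3]
gripper_width: 0.0852
finger_force: 0.0
time_s: 1.68
position: [0.5876, 0.0443, 0.2997]
ee_rot: [-1.916, -2.488, 0.001]
contact_force: [-0.7, 0.4, -0.3]
gripper_width: 0.085
finger_force: 0.0
[-0.0012 -0.0008  0.0019 -0.0025 -0.0002 -0.0003]
rod 0.04 387 [-0.00068133  0.05538202]
rod 0.075 410 [-0.00043519  0.08796561]
rod 0.145 531 [-0.00070747  0.15753139]
rod 0.17 679 [-0.00077327  0.18532976]
top 1966 [[-0.0152677   0.10759417]
 [ 0.01390499  0.13076142]] [0.58729648 0.04252295 0.16276433]
```

View pics/w1.png

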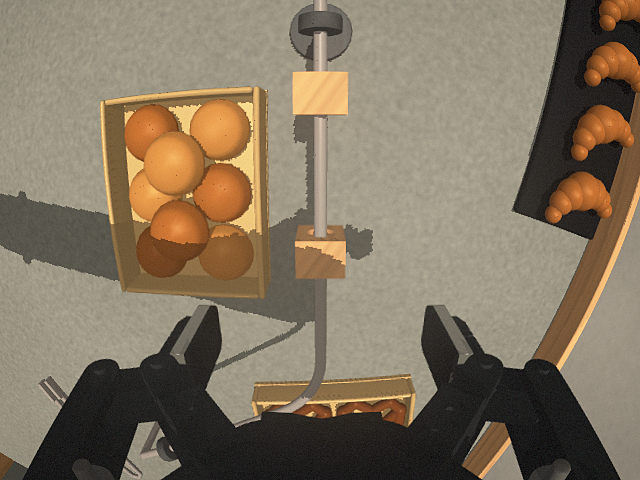

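The wrist view confirms the block ahead of the fingers at (320,258), the rod vertical in the image and the square tag at (320,93). The rod is only 0.7 mm off my model and the block centre is at 119 mm. I'm descending to the grasp.

```bash
sed -i 's/p0=np.array.*/p0=np.array([.6175,-.0735,.256])/' h.py; python3 inch.py '{"motion":[[0, 0, 0, -0.02, 0.005, 0.2, 0.085], [0, 0, 0, -0.025, 0.005, 0.45, 0.085], [0, 0, 0, -0.025, 0.005, 0.7, 0.085], [0, 0, 0, -0.025, 0.005, 0.9, 0.085], [0, 0, 0, -0.025, 0.005, 1, 0.085], [0, 0, 0, -0.025, 0.005, 1, 0.085], [0, 0, 0, -0.025, 0.005, 1, 0.085]]}'; python3 -c "
from h import *
xy,y=pose('L',.119);print(plan([*xy,.20],y))"
```

```text
time_s: 2.32
position: [0.589, 0.0427, 0.2007]
ee_rot: [-1.915, -2.49, -0.0]
contact_force: [-0.0, 0.6, -0.1]
gripper_width: 0.0853
finger_force: 0.0
[ 0.     -0.0004  0.0039 -0.0007 -0.0018  0.0007]
```

Converted, -0.0018 m is -0.018, -0.0007 m is -0.007, 0.004 rad is 0.02.

```bash
python3 inch.py '{"motion":[[0, 0, 0.02, -0.007, -0.018, 0, 0.085], [0, 0, 0.02, -0.007, -0.018, 0, 0.02], [0, 0, 0.02, -0.007, -0.018, 0, 0.02], [0, 0, 0.02, -0.007, -0.018, 0, 0.02], [0, 0, 0.02, -0.007, -0.018, 0, 0.02], [0, 0, 0.02, -0.007, -0.018, 0, 0.02], [0, 0, 0.02, -0.007, -0.018, 0, 0.02], [0, 0, 0.02, -0.007, -0.018, 0, 0.02]]}' 30; python3 inch.py '{"motion":[[0, 0, 0, 0, 0, 0, 0.02], [0, 0, 0, 0, 0, 0, 0.02], [0, 0, 0, 0, 0, -0.02, 0.02], [0, 0, 0, 0, 0, -0.04, 0.02], [0, 0, 0, 0, 0, -0.04, 0.02], [0, 0, 0, 0, 0, -0.04, 0.02]]}'; python3 -c "
from h import *
xy,y=pose('L',.119);print(env.state()['torque'],plan([*xy,.204],y))"
```

```text
time_s: 2.98
position: [0.5877, 0.0404, 0.2008]
ee_rot: [1.922, 2.485, 0.001]
contact_force: [-0.8, -0.8, 2.2]
gripper_width: 0.0292
finger_force: 34.4
time_s: 3.48
position: [0.5874, 0.0404, 0.204]
ee_rot: [-1.922, -2.485, 0.0]
contact_force: [0.8, -0.9, -0.6]
gripper_width: 0.0302
finger_force: 34.1
[ 0.0613744  -0.02567805 -0.01426977] [-0.0004  0.     -0.0019  0.0012  0.0003  0.    ]
```

Gripped and lifted 4 mm clear of the rod. Slide to the start of the arc.

Converted, -0.082 m is -0.82, -0.076 m is -0.76.

```bash
python3 inch.py '{"motion":[[0, 0, 0, -0.1, 0, 0, 0.02], [0, 0, 0, -0.27, 0, 0, 0.02], [0, 0, 0, -0.45, 0, 0, 0.02], [0, 0, 0, -0.62, 0, 0, 0.02], [0, 0, 0, -0.76, 0, 0, 0.02], [0, 0, 0, -0.82, 0, 0, 0.02], [0, 0, 0, -0.82, 0, 0, 0.02], [0, 0, 0, -0.82, 0, 0, 0.02]]}'; python3 -c "
from h import *
xy,y=pose('L',.0346);print(plan([*xy,.204],y));s=env.state();b=(s['position'],R.from_rotvec(s['ee_rot']))
for a in np.radians([7.5,15,22.5,30,37.5,45,52.5,60]):
  xy,y=pose('A',a);print(np.degrees(a),plan([*xy,.204],y))"
```

```text
time_s: 4.15
position: [0.608, -0.039, 0.2041]
ee_rot: [-1.923, -2.484, -0.0]
contact_force: [-0.2, 0.4, -1.8]
gripper_width: 0.0297
finger_force: 34.0
[-0.0003 -0.0005 -0.0026 -0.0012  0.0004  0.0001]
7.499999999999999 [-4.000e-04 -5.000e-04  1.283e-01 -9.000e-03 -1.000e-04  1.000e-04]
14.999999999999998 [-4.000e-04 -5.000e-04  2.592e-01 -1.670e-02 -1.600e-03  1.000e-04]
22.5 [-4.000e-04 -5.000e-04  3.901e-01 -2.410e-02 -4.100e-03  1.000e-04]
29.999999999999996 [-4.00e-04 -4.00e-04  5.21e-01 -3.12e-02 -7.50e-03  1.00e-04]
37.5 [-5.000e-04 -4.000e-04  6.519e-01 -3.770e-02 -1.190e-02  1.000e-04]
45.0 [-5.000e-04 -4.000e-04  7.828e-01 -4.360e-02 -1.700e-02  1.000e-04]
52.50000000000001 [-5.000e-04 -4.000e-04  9.137e-01 -4.880e-02 -2.290e-02  1.000e-04]
59.99999999999999 [-6.0000e-04 -3.0000e-04  1.0446e+00 -5.3200e-02 -2.9400e-02  1.0000e-04]
```

Converted, -0.0312 m is -0.312, -0.0265 m is -0.265, 0.521 rad is 2.605.

```bash
python3 inch.py '{"motion":[[0, 0, 0.435, -0.065, 0, 0, 0.02], [0, 0, 0.86, -0.117, -0.005, 0, 0.02], [0, 0, 1.295, -0.167, -0.016, 0, 0.02], [0, 0, 1.735, -0.217, -0.032, 0, 0.02], [0, 0, 2.17, -0.265, -0.052, 0, 0.02], [0, 0, 2.605, -0.312, -0.075, 0, 0.02], [0, 0, 2.605, -0.312, -0.075, 0, 0.02], [0, 0, 2.605, -0.312, -0.075, 0, 0.02]]}'; python3 -c "
from h import *
print(env.state()['torque'])
for a in np.radians([30,35,40,45,50,55,60]):
  xy,y=pose('A',a);print(np.degrees(a),plan([*xy,.204],y))"
```

```text
time_s: 4.82
position: [0.6087, -0.0699, 0.2042]
ee_rot: [-2.493, -1.91, -0.0]
contact_force: [-0.3, 0.9, -0.4]
gripper_width: 0.0297
finger_force: 34.0
[-0.0004053   0.0118345  -0.03107569]
29.999999999999996 [-0.0004 -0.0006  0.0041 -0.0012  0.0002  0.0002]
35.0 [-0.0004 -0.0006  0.0914 -0.0064 -0.      0.0002]
40.0 [-0.0004 -0.0006  0.1787 -0.0116 -0.0007  0.0002]
45.0 [-5.000e-04 -6.000e-04  2.659e-01 -1.670e-02 -1.900e-03  2.000e-04]
50.0 [-5.000e-04 -6.000e-04  3.532e-01 -2.170e-02 -3.500e-03  2.000e-04]
55.0 [-5.000e-04 -5.000e-04  4.405e-01 -2.650e-02 -5.500e-03  2.000e-04]
59.99999999999999 [-5.000e-04 -5.000e-04  5.277e-01 -3.110e-02 -8.000e-03  2.000e-04]
```

Forces are negligible, so I continue round the second half.

```bash
python3 inch.py '{"motion":[[0, 0, 0.455, -0.064, 0, 0, 0.02], [0, 0, 0.895, -0.116, -0.007, 0, 0.02], [0, 0, 1.33, -0.167, -0.019, 0, 0.02], [0, 0, 1.765, -0.217, -0.035, 0, 0.02], [0, 0, 2.2, -0.265, -0.055, 0, 0.02], [0, 0, 2.64, -0.311, -0.08, 0, 0.02], [0, 0, 2.64, -0.311, -0.08, 0, 0.02], [0, 0, 2.64, -0.311, -0.08, 0, 0.02]]}'; python3 - <<'E'
from h import *
print(env.state()['torque'])
for a in (.0346,.14,.153):
  xy,y=pose('S',a);print(a,plan([*xy,.204],y))
for n in('side','scene'):
    I,d=env.read_camera(n);cv2.imwrite(f'pics/{n}2.png',I)
E
```

```text
time_s: 5.48
position: [0.5929, -0.098, 0.2043]
ee_rot: [-2.905, -1.195, -0.001]
contact_force: [0.1, 0.0, -1.0]
gripper_width: 0.0296
finger_force: 34.0
[ 0.02624921  0.00407132 -0.02873014]
0.0346 [-0.0004 -0.0006  0.001   0.0001 -0.0001  0.0003]
0.14 [-0.0004 -0.0006  0.001  -0.1053 -0.0002  0.0003]
0.153 [-0.0004 -0.0006  0.001  -0.1183 -0.0003  0.0003]
```

View pics/side2.png

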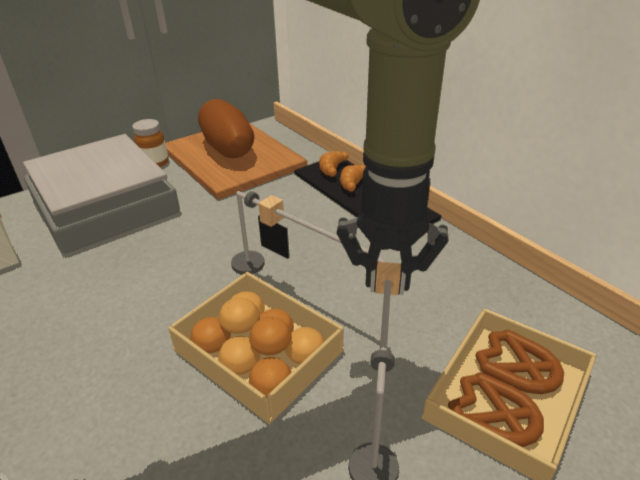

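Side view: the block is held at (389,277) at the start of the short leg, the rod leaving its hole near the middle, and the square tag is undisturbed at (271,211). Slide near the stop.

Converted, -0.108 m is -1.08, -0.107 m is -1.07.

```bash
python3 inch.py '{"motion":[[0, 0, 0, -0.12, 0, 0, 0.02], [0, 0, 0, -0.32, 0, 0, 0.02], [0, 0, 0, -0.54, 0, 0, 0.02], [0, 0, 0, -0.76, 0, 0, 0.02], [0, 0, 0, -0.95, -0.002, 0, 0.02], [0, 0, 0, -1.07, -0.003, 0, 0.02], [0, 0, 0, -1.08, -0.003, 0, 0.02], [0, 0, 0, -1.08, -0.003, 0, 0.02]]}'; python3 inch.py '{"motion":[[0, 0, 0, -0.03, 0, 0, 0.02], [0, 0, 0, -0.06, 0, 0, 0.02], [0, 0, 0, -0.08, 0, 0, 0.02], [0, 0, 0, -0.08, 0, 0, 0.02], [0, 0, 0, -0.08, 0, 0, 0.02]]}';python3 -c "
from h import *
xy,y=pose('S',.153);print(plan([*xy,.204],y))"
```

```text
time_s: 6.25
position: [0.5154, -0.1746, 0.2046]
ee_rot: [-2.908, -1.187, -0.002]
contact_force: [-0.6, 0.3, -1.1]
gripper_width: 0.0297
finger_force: 34.0
time_s: 6.67
position: [0.51, -0.1798, 0.2043]
ee_rot: [2.908, 1.189, -0.0]
contact_force: [0.1, 0.0, -1.0]
gripper_width: 0.0296
finger_force: 34.0
[-0.      0.     -0.0033 -0.0018  0.      0.0003]
```

```bash
for i in 1 2 3; do python3 inch.py '{"motion":[[0, 0, 0, -0.01, 0, 0, 0.02], [0, 0, 0, -0.015, 0, 0, 0.02], [0, 0, 0, -0.015, 0, 0, 0.02]]}' | grep -E 'pos|contact'; done
```

```text
position: [0.5087, -0.1811, 0.2043]
contact_force: [-0.4, -0.5, -1.0]
position: [0.5075, -0.1823, 0.2043]
contact_force: [-1.0, -0.3, -1.2]
position: [0.5073, -0.1824, 0.2044]
contact_force: [3.6, 1.6, -2.5]
```

Contact with the collar is felt at the expected place. One more millimetre, lower to hanging height, then check.

Converted, -0.001 m is -0.01.

```bash
python3 inch.py '{"motion":[[0, 0, 0, -0.01, 0, 0, 0.02], [0, 0, 0, -0.01, 0, 0, 0.02]]}'; python3 inch.py '{"motion":[[0, 0, 0, 0, 0, 0.015, 0.02], [0, 0, 0, 0, 0, 0.03, 0.02], [0, 0, 0, 0, 0, 0.034, 0.02], [0, 0, 0, 0, 0, 0.034, 0.02]]}'; python3 - <<'E'
from h import *
xy,y=pose('S',.153);print(plan([*xy,.20],y))
I,d=env.read_camera('scene');cv2.imwrite('pics/s3.png',cv2.resize(I[150:330,80:320],None,fx=3,fy=3))
E
```

```text
time_s: 7.58
position: [0.5072, -0.1824, 0.2044]
ee_rot: [-2.907, -1.19, -0.005]
contact_force: [3.9, 4.0, -4.3]
gripper_width: 0.0294
finger_force: 33.5
time_s: 7.92
position: [0.5074, -0.1827, 0.2017]
ee_rot: [2.907, 1.19, 0.005]
contact_force: [3.8, 3.8, 0.8]
gripper_width: 0.0297
finger_force: 34.2
[ 0.0015 -0.0031 -0.0023  0.002  -0.0002  0.0017]
```

View pics/s3.png

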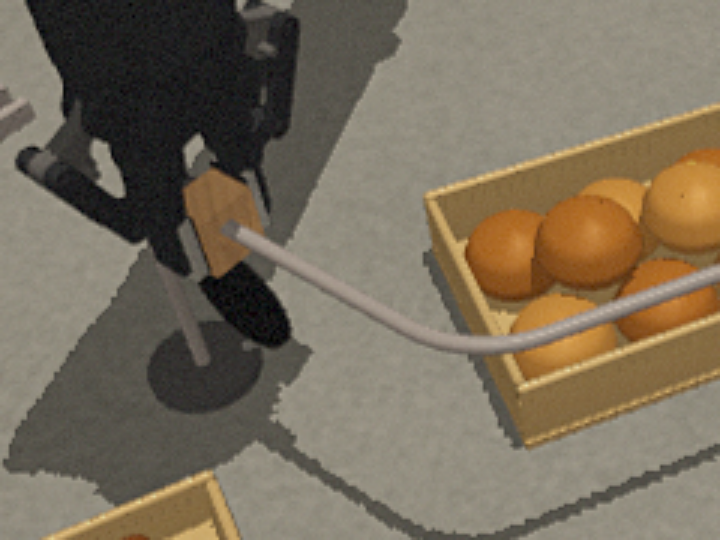

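The block (225,220 in the crop) is on the short leg right up at the collar, which is hidden behind it. Release and withdraw upward.

```bash
python3 inch.py '{"motion":[[0, 0, 0, 0, 0, 0, 0.036], [0, 0, 0, 0, 0, 0, 0.036], [0, 0, 0, 0, 0, 0, 0.036], [0, 0, 0, 0, 0, 0, 0.05], [0, 0, 0, 0, 0, 0, 0.07], [0, 0, 0, 0, 0, 0, 0.07], [0, 0, 0, 0, 0, 0, 0.07], [0, 0, 0, 0, 0, 0, 0.07]]}'; python3 inch.py '{"motion":[[0, 0, 0, 0, 0, -0.1, 0.07], [0, 0, 0, 0, 0, -0.3, 0.07], [0, 0, 0, 0, 0, -0.6, 0.07], [0, 0, 0, 0, 0, -1, 0.07], [0, 0, 0, 0, 0, -1.3, 0.07], [0, 0, 0, 0.3, 0, -1.3, 0.07], [0, 0, 0, 0.6, 0, -1.3, 0.07], [0, 0, 0, 0.6, 0, -1.3, 0.07]]}'; python3 - <<'E'
from h import *
O=[]
p=p0;c,s=np.cos(p[2]),np.sin(p[2])
for n in('scene','side'):
    I,d=env.read_camera(n);O.append(I);X=cloud(n,d);L=(X[...,:2]-p[:2])@np.array([[c,-s],[s,c]])
    t=L@U;e=L@np.array([.5,-.866])
    hsv=cv2.cvtColor(I,cv2.COLOR_BGR2HSV)
    k=(np.abs(e)<.025)&(t>.1)&(t<.2)&(X[...,2]>.125)&(X[...,2]<.175)&(hsv[...,1]>60)
    print(n,k.sum(),np.percentile(t[k],[2,50,98]),np.percentile(X[k][:,2],[2,98]))
    k=(np.abs(L[...,0])<.03)&(L[...,1]>.17)&(L[...,1]<.26)&(X[...,2]>.12)&(X[...,2]<.18)&(hsv[...,1]>60);print('sq',np.percentile(L[k][:,1],[2,50,98]))
a=cv2.resize(O[0][170:300,90:290],(400,260));b=cv2.resize(O[1][260:480,280:480],(400,440))
cv2.imwrite('pics/f4.png',np.hstack([np.pad(a,((0,180),(0,0),(0,0))),b]))
E
```

```text
time_s: 8.63
position: [0.5058, -0.1839, 0.2009]
ee_rot: [-2.908, -1.188, 0.0]
contact_force: [-0.5, -0.1, -0.3]
gripper_width: 0.0702
finger_force: 0.0
time_s: 9.3
position: [0.5526, -0.1356, 0.332]
ee_rot: [-2.903, -1.2, -0.006]
contact_force: [0.6, 2.0, -0.6]
gripper_width: 0.0697
finger_force: 0.0
scene 750 [0.13828238 0.14508865 0.16570876] [0.12967832 0.16340747]
sq [0.1926763  0.2130827  0.23051696]
side 674 [0.14012952 0.15749005 0.17299311] [0.13113803 0.16402688]
sq [0.20481584 0.21190968 0.23042372]
```

View pics/f4.png

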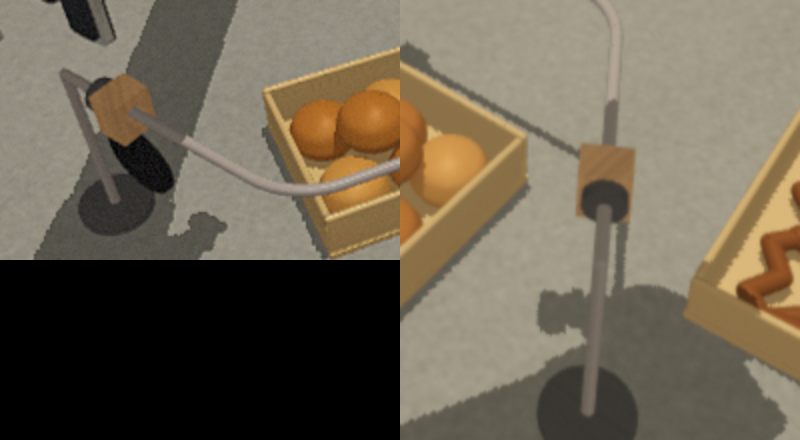

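The tag hangs free at the collar; one close wrist look to check for any gap.

```bash
python3 inch.py '{"motion":[[0, 0, 0, 0, 0, 0, 0.07], [0, 0, 0, 0, 0, 0, 0.07], [0, 0, 0, 0, 0, 0, 0.07]]}'|head -2; python3 - <<'E'
from h import *
s=env.state();I,d=env.read_camera('wrist');m=env.camera_model('wrist')
T=np.eye(4);T[:3,:3]=R.from_rotvec(s['ee_rot']).as_matrix();T[:3,3]=s['position'];T=np.linalg.inv(T@m['hand_eye'])
def pw(P):
    c=T[:3,:3]@P+T[:3,3];r=np.hypot(c[0],c[1]);k=m['fx']*np.arctan2(r,-c[2])/r;return m['cx']+c[0]*k,m['cy']-c[1]*k
q=pw(np.r_[pose('S',.165)[0],.155]);print(q,pw(np.r_[pose('S',.155)[0],.155]))
x,y=map(int,q);x=max(60,min(x,580));y=max(60,min(y,420))
cv2.imwrite('pics/w5.png',cv2.resize(I[y-60:y+60,x-60:x+60],(600,600),interpolation=cv2.INTER_CUBIC))
E
```

```text
time_s: 9.65
position: [0.548, -0.143, 0.3311]
(np.float64(319.8046007577119), np.float64(318.7742850782496)) (np.float64(319.6986907435343), np.float64(307.44990913512555))
```

View pics/w5.png

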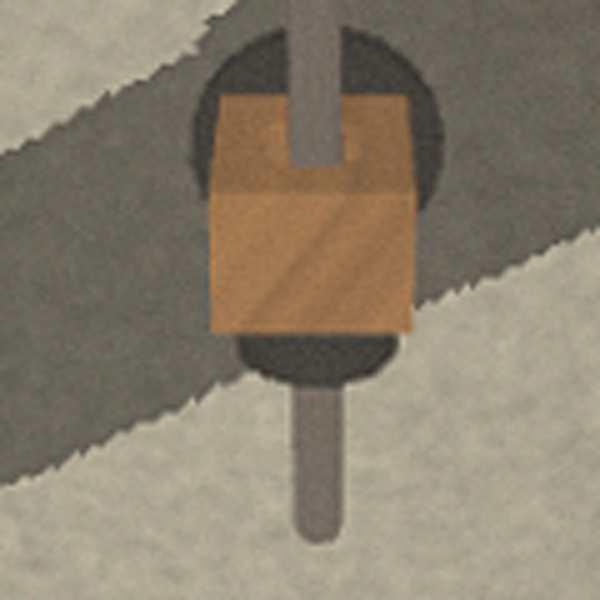

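Wrist view: the dark collar (320,360 in the crop) starts directly at the block's end face (row 333) with no gap, and the rod runs through the hole. Handing in.

```bash
python3 -c "
from plant import env
print(env.close_job())"
```

```text
the job is handed in; nothing more can be done
None
```

I slid the round slate tag round the bend until its runner was against the stop collar and left it hanging there, with the square tag still in its place; the job is handed in at about 9.7 s, and no verdict came back.

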